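# Stack the saggars for the furnace

### The job

Build up the furnace charge: take the tall saggar off the sloping rack and stack it on the one already standing on the batt, then stack the low saggar on top of that, so that each sits level and fully down inside the lid rim of the one below. Set them down gently, feeling for the rim rather than forcing it, and do not shift the bottom saggar or disturb the crucible, the brick and the mould on the bench.

Things in the scene. Friction and masses are not known exactly. Their poses are not given: they have to be found in the camera images.
- base: bottom saggar (closed cream fireclay box), on the batt. mm: 100 long (x), 62 wide (y), 64 high; foot 86 x 45, 8 high. Origin: centre of underside, z up. The loose lid, 60 wide, may sit up to 5 off centre along x, unmeasured: feel for it. Lid face at z = 58, rim on it 6 high, 5 thick, inside 90 x 50. The next foot goes in there, 2 play at each end, 2.5 a side; if caught it is 6 too high
- tall: tall saggar: same shape, sizes, lid play, axes and origin as the bottom one (100 x 62 x 64 mm, lid face at z = 58 mm, ends alike: may be turned half round), 0.44 to 0.69 kg. It lies on the sloping rack, in either lane, tilted 30 degrees: lid facing up and away from the robot, its +x end against the rack's lip
- low: low saggar: same plan, foot, lid, rim, axes and origin as the others but only 48 mm high over all (lid face at z = 42 mm), 0.32 to 0.50 kg. It lies on the sloping rack in the lane beside the tall one, in the same way
- rack: fixed dark steel cooling rack, 150 mm deep, 274 wide. Origin: on the bench under its middle. Bed of flat bars sloping 30 degrees, falling away from the robot: 55 mm above the bench at its far low end (its x = 75), 140 at the near high end (x = -72); lip 22 mm proud of the bars along the low end. Two saggars side by side at y about 65 and -65. It stands left or right of centre, the batt oppopoint
- batt: fixed grey refractory batt 200 x 160 x 20 mm on a thin steel tray 210 x 170 mm (x, y); its top is 24 mm above the bench. Origin: on the bench under its centre.
- crucible: bystander: dark graphite crucible, 80 mm across, 95 mm high, at the far side of the bench. Origin: centre of its underside.
- brick: bystander: yellow firebrick, 114 x 230 x 64 mm (x, y, z), at the far side of the bench. Origin: centre of its underside.
- mould: bystander: open dark two-cavity ingot mould, 112 x 62 x 40 mm (x, y, z), on the bench between rack and batt. Origin: centre of its underside.
Mind the look-alikes: they are no part of the job. What is shaped like the low but orange or turquoise is not meant.

How it is judged:
On the way, in this order (a step that is already met when the one before it is completed fails the run):
1. the tall saggar sits fully down on the bottom one and is let go (horizontal distance between tall and base below 0.009 m and z of tall in the frame of base between 0.056 and 0.06 m and angle between the x axis of tall and the x axis of base, either way round below 0.061 rad and angle between tall's own z axis and vertical below 0.04 rad and contact force between the fingers and tall below 0.1 N), for 0.2 s.
2. the low saggar sits fully down on the tall one (horizontal distance between tall and base below 0.009 m and z of tall in the frame of base between 0.056 and 0.06 m and angle between the x axis of tall and the x axis of base, either way round below 0.061 rad and angle between each of tall, low's own z axis and vertical below 0.04 rad and horizontal distance between low and tall below 0.009 m and z of low in the frame of tall between 0.056 and 0.06 m and angle between the x axis of low and the x axis of tall, either way round below 0.061 rad), for 0.2 s.
At the end, for the whole second after the job is handed in: Tall on the bottom saggar, low on the tall one: each within 9 mm (lid play included) of the one below, square to it within 3.5 degrees (either way round), level within 2 degrees, underside within 2 mm of the lid face; bottom one level, moved under 12 mm; all at rest and let go (all of step 2 and linear speed of each of tall, low, base below 0.02 m/s and angular speed of each of tall, low, base below 0.15 rad/s and contact force between the fingers and tall below 0.1 N and contact force between the fingers and low below 0.1 N and distance of base from where it was at the start of the episode below 0.012 m and angle between base's own z axis and vertical below 0.03 rad); the robot touches nothing.
It fails at once if the bottom saggar is shifted more than 12 mm (distance of base from where it was at the start of the episode above 0.012 m).
It fails at once if a saggar is set down hard or forced (over 150 N between two saggars) (contact force between any of tall, low and base above 150 N or contact force between low and tall above 150 N).
It fails at once if a saggar is dropped (falls free of the fingers at over 0.3 m/s) ((contact force between the fingers and tall below 0.1 N and linear speed of tall above 0.3 m/s) or (contact force between the fingers and low below 0.1 N and linear speed of low above 0.3 m/s)).
It fails at once if the crucible, brick or mould is moved more than 15 mm (distance of any of crucible, brick, mould from where it was at the start of the episode above 0.015 m).
It also fails if it takes over 72 s, if anything falls off the work surface, if the arm or the gripper's body presses on something with over 40 N, if the wrist force passes 120 N, or if a joint passes its speed limit or range.

### The arm

A 6-joint arm with a two-finger parallel gripper is mounted at the origin on the work surface. World frame = base frame: x ahead of the robot, y to its left, z up, the work surface at z = 0. Lengths are in m, angles in rad, forces in N, time in s.
With the tool pointing down it reaches from about 0.325 to 0.85 m from the base axis. Payload 15.5 kg.
Tool frame: the origin (TCP) lies on the mounting face of the last link; the fingertips stand 191 mm ahead of it and the grasp point (between the pads) lies 172 mm ahead of it (r.pinch_z is the z of the grasp point in the tool frame, in m); z points along the fingers, y is the line along which they close (so a half turn about z gives the same grasp; the last joint's range is limited). The gripper opens to 91 mm and grips with 3 to 60 N. Pads are 32 mm wide; open, the fingers measure 118 mm over their backs; the gripper's body (76 mm by 178 mm) begins 60 mm behind the grasp point.
Start: joints at [-1.317, 0.494, 1.345, -0, 1.302, -0.096], TCP at [0.214, -0.587, 0.405] pointing down, gripper open.
Joint ranges: [-2.91, 2.91], [-0.82, 2.16], [0.22, 2.67], [-1.22, 4.37], [0.12, 2.79], [-3.08, 3.08]. Speed limits (rad/s): [1.89, 1.89, 2.57, 3.01, 3.01, 3.01].

### API

Orientations are given as [roll, pitch, yaw] about the fixed x, y, z axes, in that order (R = Rz(yaw) Ry(pitch) Rx(roll)).
In Python, from plant import r gives the robot as it stands.
- The arm moves only by the shell command python3 -m pendant 'ROWS' [OPENING] [FORCE]. ROWS is JSON, a list of rows, each a list of 4 numbers: the shift along the tool's x, y, z in units of 25 mm (1.0 is 25 mm), then the turn about the tool's z in units of 5 degrees (1.0 is 5 degrees). In form: [[x, y, z, roll], ...]. A call has 1 to 20 rows; each row shifts and turns the commanded pose from where the row before left it, along the tool's axes as they then stand; what a row does not reach is not made up. A row lasts 1/10 s, in which the tool goes at most 50 mm and 8.59 degrees, less where a joint would pass 70% of its speed; a pose out of reach is approached as far as the arm can. A call is refused whole if a number of a shift passes 1 or a number of a turn 1, either way. A call with a gripper value outside its range is refused whole. OPENING is the finger opening in mm, from 0 to 91.2, set as the call begins (- or left out, the last holds). The fingers move at their own pace and stop on an object; FORCE is the grip in N (left out, the last holds). Time passes only in rows, so rows that do not move let the fingers close. It gives the time, the measured TCP pose, the force, the opening and the grip force at its end, in the units of the state.
- r.get_obs(): the state, without advancing time (a new reading comes with each control period).
- r.capture(name): name is "scene" or "top" or "wrist"; returns a dict with "frame" (400x640x3 uint8, red, green, blue), "intrinsics" (3x3 intrinsics, pixels), "cam_to_world" (4x4, takes a point from camera to world coordinates). Camera axes: x right, y down, z forward; pixel columns grow to the right and rows downward; lengths in m; the calibration is good to about 2 mm. A picture is of the moment at which its call begins. There is no depth.
- r.hand_in(): hands the job in; it is judged then, once.
The state is a dict: "t": time; "q": joint angles; "dq": joint speeds; "tau": joint torques, N m; "tcp_pos": TCP position; "orientation": TCP orientation; "wrist_force": force on the tool from outside, world axes, zero at the start; "torque": the same for the moment, N m; "width": finger opening in m; "finger_force": force on a finger pad.
Only numpy, scipy, OpenCV 4.12 (cv2) and the standard library are available. Lean on these libraries where they do the work, as an engineer would, in place of code of your own. Each camera call takes 0.05 s, during which the arm holds its last target. There are 200 camera calls.

## Working session

There is one attempt and no reset: what is moved stays moved. The work goes in short steps, Python scripts to look and compute and a shell command to move; the robot and the scene stay as the last step left them, time stands still between calls to the robot, and variables do not carry over. Pictures are saved under pics/ and viewed, at most 10 in all, crops included, and the job is handed in when it is done.

```bash
ls; mkdir -p pics; python3 - <<'E'
from plant import r
import cv2,numpy as np
np.set_printoptions(precision=4,suppress=True)
for n in ("scene","top"):
    c=r.capture(n); cv2.imwrite(f"pics/{n}0.png",c["frame"][:,:,::-1]); np.savez(f"{n}0.npz",**c)
    print(n,c["intrinsics"],c["cam_to_world"])
print(r.get_obs(), r.pinch_z)
E
```

```text
pics
scene [[381.6272   0.     318.7081]
 [  0.     381.6272 201.4785]
 [  0.       0.       1.    ]] [[ 0.7854  0.3654 -0.4996  0.9789]
 [ 0.6187 -0.4839  0.6189 -0.5273]
 [-0.0156 -0.7952 -0.6061  0.61  ]
 [ 0.      0.      0.      1.    ]]
top [[426.8328   0.     311.009 ]
 [  0.     426.8328 201.7926]
 [  0.       0.       1.    ]] [[-0.0724 -0.9719  0.2241  0.3792]
 [-0.9974  0.0707 -0.0158  0.0146]
 [-0.0004 -0.2246 -0.9744  0.9015]
 [ 0.      0.      0.      1.    ]]
{'t': 0.1, 'q': array([-1.3175,  0.4942,  1.346 , -0.    ,  1.3025, -0.0955]), 'dq': array([-0.0001, -0.0018, -0.0009,  0.0005, -0.    , -0.0004]), 'tau': array([  0.0037, -88.024 , -38.2547,   0.0711,   0.0482,  -0.0001]), 'tcp_pos': array([ 0.2136, -0.5872,  0.4042]), 'orientation': array([-3.1405, -0.0001,  0.3488]), 'wrist_force': array([-0.0135,  0.0979, -0.6964]), 'torque': array([-0.0104,  0.0044, -0.052 ]), 'finger_force': 0.0, 'width': 0.09079257680773292} 0.172
```

View pics/scene0.png

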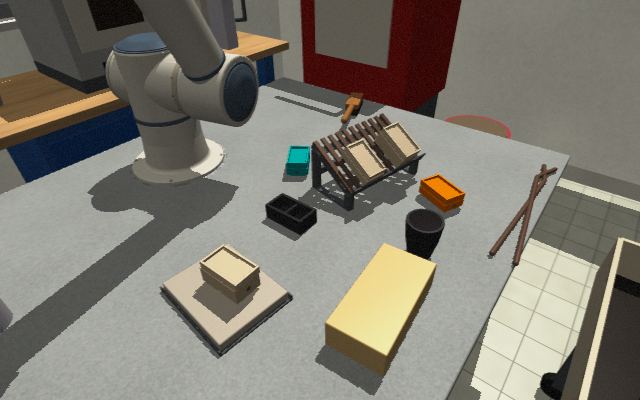

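View pics/top0.png

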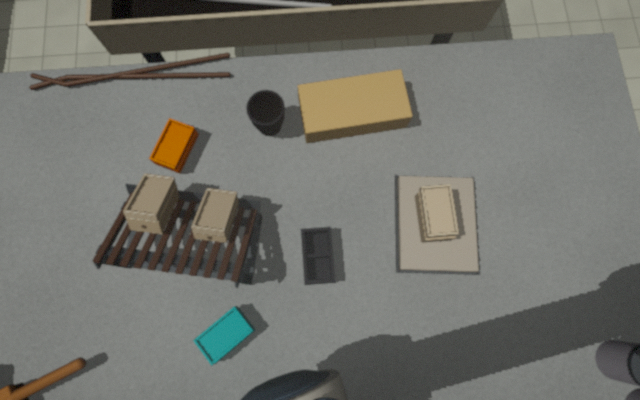

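The top view shows the rack on the left (+y). One saggar is at about (152,204) and looks taller; the other is at about (216,216). The base is on the batt at (438,212), the mould at (318,255), and the crucible and brick are on the far side. The orange and turquoise decoys lie on the bench. I'll make one enlarged sheet of crops for the corners.

```bash
cat > h.py <<'E'
import numpy as np,cv2
np.set_printoptions(precision=4,suppress=True)
def ray(c,uv):
    d=c["cam_to_world"][:3,:3]@np.linalg.solve(c["intrinsics"],[uv[0],uv[1],1.]); return c["cam_to_world"][:3,3],d/np.linalg.norm(d)
def onz(c,uv,z):
    o,d=ray(c,uv); return o+d*(z-o[2])/d[2]
def tri(c1,u1,c2,u2):
    o1,d1=ray(c1,u1);o2,d2=ray(c2,u2)
    s=np.linalg.lstsq(np.c_[d1,-d2],o2-o1,rcond=None)[0]
    a,b=o1+s[0]*d1,o2+s[1]*d2; return (a+b)/2,np.linalg.norm(a-b)
def proj(c,p):
    T=np.linalg.inv(c["cam_to_world"]); q=T[:3,:3]@p+T[:3,3]; q=c["intrinsics"]@q; return q[:2]/q[2]
E
python3 - <<'E'
from h import *
t=np.load("top0.npz");s=np.load("scene0.npz")
def cr(c,x,y,w,h): 
    im=c["frame"][y:y+h,x:x+w,::-1]; im=np.clip(im.astype(float)*1.3,0,255).astype(np.uint8); return cv2.resize(im,None,fx=4,fy=4,interpolation=cv2.INTER_CUBIC)
a=np.hstack([cr(t,120,170,125,75),cr(t,405,175,75,75)])
b=np.hstack([cr(s,335,115,100,75),cr(s,190,235,100,75)])
cv2.imwrite("pics/crops.png",np.vstack([a,b]))
# ground points
for n,uv in dict(turq=(225,336),orange=(174,146),mould=(318,256),cruc=(267,115)).items(): print(n,onz(t,uv,0.02))
for uv in [(398,176),(475,177),(479,272),(398,271)]: print("batt",onz(t,uv,0.024))
E
```

```text
turq [0.3228 0.1895 0.02  ]
orange [0.7284 0.2899 0.02  ]
mould [ 0.4666 -0.0058  0.02  ]
cruc [0.7866 0.0835 0.02  ]
batt [ 0.624  -0.1894  0.024 ]
batt [ 0.6098 -0.3533  0.024 ]
batt [ 0.4102 -0.3296  0.024 ]
batt [ 0.4241 -0.1656  0.024 ]
```

View pics/crops.png

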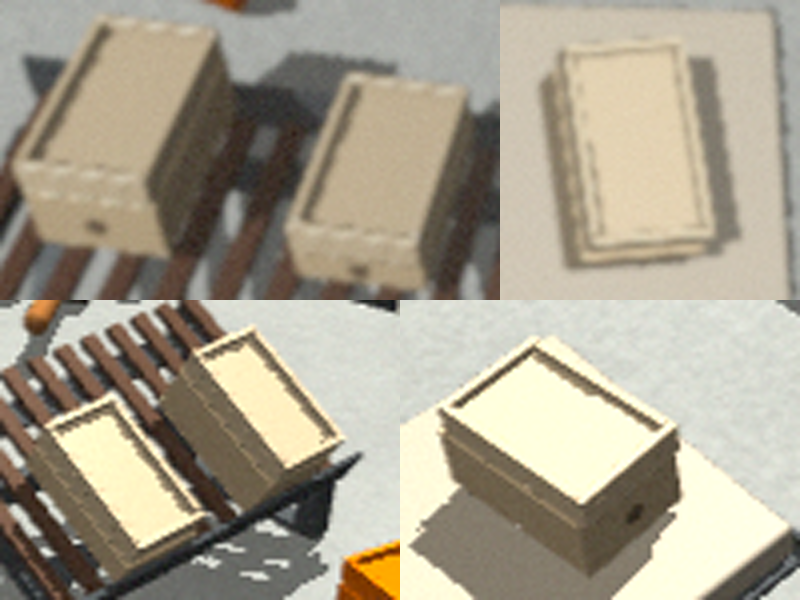

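The sheet shows the tall saggar in the left (+y) lane, with rim corners near sheet pixels (95,15), (218,28), (148,182) and (18,163). The low saggar is in the right lane. The base lid has its rim at about (565,42) to (713,238). Next I triangulate these corners.

```bash
python3 - <<'E'
from h import *
t=np.load("top0.npz");s=np.load("scene0.npz")
T=lambda x,y:((x-1.5)/4+120,(y-1.5)/4+170)
TB=lambda x,y:((x-501.5)/4+405,(y-1.5)/4+175)
S=lambda x,y:((x-1.5)/4+335,(y-301.5)/4+115)
SB=lambda x,y:((x-401.5)/4+190,(y-301.5)/4+235)
# order: lo-x hi-y, lo-x lo-y, hi-x hi-y, hi-x lo-y
Q=dict(tall=([T(18,163),T(148,182),T(95,15),T(218,28)],[S(252,328),S(192,352),S(343,437),S(285,470)]),
 low=([T(287,218),T(415,238),T(350,72),T(468,90)],[S(112,393),S(45,425),S(210,515),S(130,555)]),
 base=([TB(590,248),TB(713,238),TB(565,42),TB(685,40)],[SB(537,338),SB(440,411),SB(678,428),SB(588,503)]))
for n,(a,b) in Q.items():
    P=[]
    for u,v in zip(a,b):
        p,g=tri(t,u,s,v);P.append(p);print(n,p,round(g*1e3,1))
    P=np.array(P);c=P.mean(0)
    ex=(P[2]+P[3]-P[0]-P[1])/2;ey=(P[0]+P[2]-P[1]-P[3])/2
    print(" centre",c,"L",np.linalg.norm(ex),"W",np.linalg.norm(ey),"yaw x",np.degrees(np.arctan2(ex[1],ex[0])),"yaw y",np.degrees(np.arctan2(-ey[0],ey[1])),"tilt",np.degrees(np.arcsin(ex[2]/np.linalg.norm(ex))))
    if n=="base":
        print([onz(t,u,.088)[:2] for u in a],[onz(s,u,.088)[:2] for u in b])
E
```

```text
tall [0.5584 0.3348 0.1596] 0.2
tall [0.5457 0.277  0.1612] 1.5
tall [0.64   0.3199 0.1116] 1.0
tall [0.6293 0.2609 0.111 ] 1.0
 centre [0.5933 0.2981 0.1359] L 0.09733678673861512 W 0.05950624217673514 yaw x -10.646515669267956 yaw y -11.287559850886405 tilt -30.29200502611514
low [0.5257 0.2174 0.1513] 1.8
low [0.5132 0.1613 0.1491] 1.4
low [0.6081 0.2023 0.0983] 3.3
low [0.5924 0.1429 0.0955] 5.0
 centre [0.5598 0.181  0.1236] L 0.09823979928756894 W 0.05946720711705058 yaw x -11.723930896248548 yaw y -13.79277119742297 tilt -32.8561019971459
base [ 0.4824 -0.216   0.0858] 1.4
base [ 0.483  -0.2762  0.0845] 1.4
base [ 0.5841 -0.2172  0.0885] 0.0
base [ 0.5824 -0.2744  0.0882] 5.0
 centre [ 0.533  -0.246   0.0868] L 0.1005837951297291 W 0.05872720062049298 yaw x 0.16525828432308068 yaw y -0.49751739590874683 tilt 1.8122406412966692
[array([ 0.4817, -0.216 ]), array([ 0.4822, -0.2755]), array([ 0.5842, -0.2173]), array([ 0.5809, -0.2765])] [array([ 0.485 , -0.2168]), array([ 0.4869, -0.2774]), array([ 0.5837, -0.2169]), array([ 0.5841, -0.2726])]
```

Tall: tilt 30.3°, yaw −11°, length and width as given, underside height 80 mm against an expected 80 mm. So the measurements agree. Now I move above it.

```bash
python3 -m pendant '[[0,0,0,1],[0,0,0,1],[0,0,0,1],[0,0,0,1],[0,0,0,1],[0,0,0,1],[0,0,0,0.2],[0.2,-1,0,0],[0.2,-1,0,0],[0.2,-1,0,0],[0.2,-1,0,0],[0.2,-1,0,0],[0.2,-1,0,0],[0.2,-1,0,0],[0.2,-1,0,0],[0.2,-1,0,0],[0.2,-1,0,0],[0.2,-1,0,0],[0.2,-1,0,0],[0.2,-1,0,0]]' 91 && python3 -m pendant '[[0.2,-1,0,0],[0.2,-1,0,0],[0.2,-1,0,0],[0.2,-1,0,0],[0.2,-1,0,0],[0.2,-1,0,0],[0.2,-1,0,0],[0.2,-1,0,0],[0.2,-1,0,0],[0.2,-1,0,0],[0.2,-1,0,0],[0.2,-1,0,0],[0.2,-1,0,0],[0.2,-1,0,0],[0.2,-1,0,0],[0.2,-1,0,0],[0.2,-1,0,0],[0.2,-1,0,0],[0.2,-1,0,0],[0,0,0,0]]'
cat >> h.py <<'E'
def go(o,p,yaw):
    """units in tool axes from current TCP to grasp point p, at (after turning to) yaw(deg)"""
    d=np.array(p)+[0,0,.172]-o["tcp_pos"];y=np.radians(yaw)
    e=np.array([[np.cos(y),np.sin(y),0],[np.sin(y),-np.cos(y),0],[0,0,-1]])
    print("rows units",e@d/.025,"turn",-(yaw-np.degrees(o["orientation"][2]))/5)
E
python3 -c "
from plant import r
from h import *
go(r.get_obs(),[0.5805,0.3006,0.1134],-11)"
```

```text
t: 2.1
tcp_pos: [0.3397, -0.2798, 0.4047]
orientation: [-3.141, 0.0, -0.19]
wrist_force: [0.2, -0.4, -0.4]
width: 0.0912
finger_force: 0.0
t: 4.1
tcp_pos: [0.5242, 0.1694, 0.4045]
orientation: [-3.141, -0.0, -0.188]
wrist_force: [0.4, 0.2, 0.5]
width: 0.0911
finger_force: 0.0
rows units [ 1.2081 -5.5795  4.7641] turn 0.04192353315593635
```

```bash
python3 -m pendant '[[0.2,-0.93,0.1,0],[0.2,-0.93,0.1,0],[0.2,-0.93,0.1,0],[0.2,-0.93,0.1,0],[0.2,-0.93,0.1,0],[0.2,-0.93,0.1,0.04],[0,0,0,0],[0,0,0,0]]'
python3 - <<'E'
from plant import r
from h import *
c=r.capture("wrist");np.savez("w1.npz",**c);cv2.imwrite("pics/w1.png",c["frame"][:,:,::-1])
print(c["cam_to_world"])
go(r.get_obs(),[0.5805,0.3006,0.1134],-11)
E
```

```text
t: 4.9
tcp_pos: [0.5794, 0.2981, 0.3893]
orientation: [3.141, 0.001, -0.194]
wrist_force: [0.1, -0.0, -0.0]
width: 0.0912
finger_force: 0.0
[[-0.1927 -0.9399 -0.2817  0.6586]
 [-0.9812  0.1847  0.055   0.284 ]
 [ 0.0004  0.287  -0.9579  0.3698]
 [ 0.      0.      0.      1.    ]]
rows units [ 0.0232 -0.1215  4.1651] turn -0.03443996949534629
```

View pics/w1.png

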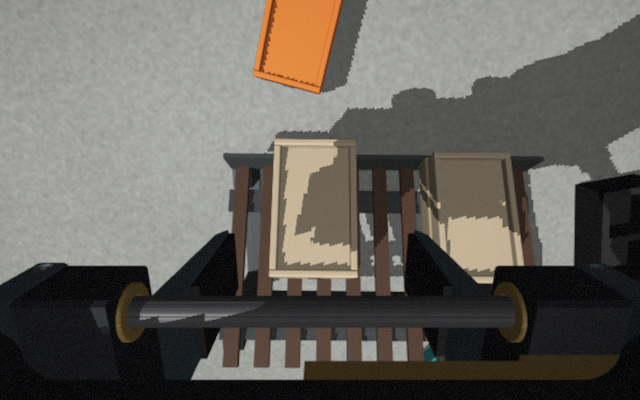

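The wrist view shows the tall saggar centred between the fingers, at columns 270–358 with the fingers at about 235 and 407, and square to the tool. I descend and grip.

```bash
python3 -m pendant '[[0,-0.1,0.8,0],[0,0,0.8,0],[0,0,0.8,0],[0,0,0.8,0],[0,0,0.6,0],[0,0,0.36,0],[0,0,0,0],[0,0,0,0]]' && python3 -m pendant '[[0,0,0,0],[0,0,0,0],[0,0,0,0],[0,0,0,0],[0,0,0,0],[0,0,0,0],[0,0,0,0],[0,0,0,0],[0,0,0,0],[0,0,0,0]]' 40 25
```

```text
t: 5.75
tcp_pos: [0.5802, 0.3007, 0.2864]
orientation: [-3.141, -0.0, -0.196]
wrist_force: [0.2, -0.5, 0.6]
width: 0.0912
finger_force: 0.0
t: 6.75
tcp_pos: [0.5802, 0.3012, 0.2861]
orientation: [-3.141, -0.001, -0.196]
wrist_force: [-1.6, 3.7, 5.2]
width: 0.062
finger_force: 25.0
```

```bash
python3 -m pendant '[[0,0,-0.1,0],[0,0,-0.2,0],[0,0,-0.3,0],[0,0,-0.6,0],[0,0,-0.8,0],[0,0,-0.8,0],[0,0,-0.8,0],[0,0,-0.5,0],[0,0,0,0],[0,0,0,0]]'
python3 - <<'E'
from plant import r
from h import *
t=np.load("top0.npz")
print("brick near",onz(t,(308,139),0),onz(t,(412,126),0),"mould",[onz(t,u,.04) for u in [(302,229),(331,228),(335,281),(304,283)]])
go(r.get_obs(),[0.62,-0.02,0.1],-11.2)
E
```

```text
t: 7.75
tcp_pos: [0.5799, 0.3009, 0.3877]
orientation: [3.141, 0.0, -0.196]
wrist_force: [-0.6, -0.2, -5.6]
width: 0.0619
finger_force: 24.9
brick near [ 0.7312 -0.0038  0.    ] [ 0.7453 -0.2404  0.    ] mould [array([0.5218, 0.0231, 0.04  ]), array([ 0.5196, -0.0362,  0.04  ]), array([ 0.4128, -0.0352,  0.04  ]), array([0.4134, 0.0264, 0.04  ])]
rows units [ 4.0653 12.2783  4.6284] turn -0.003470917107585336
```

```bash
python3 -m pendant '[[0.31,0.94,0,0],[0.31,0.94,0,0],[0.31,0.94,0,0],[0.31,0.94,0,0],[0.31,0.94,0,0],[0.31,0.94,0,0],[0.31,0.94,0,0],[0.31,0.94,0,0],[0.31,0.94,0,0],[0.31,0.94,0,0],[0.31,0.94,0,0],[0.31,0.94,0,0],[0.31,0.94,0,0],[0,0,0.8,-0.75],[0,0,0.8,-0.75],[0,0,0.8,-0.74],[0,0,0.8,0],[0,0,0.8,0],[0,0,0.8,0],[0,0,0.4,0]]' && python3 -m pendant '[[0,0,0.2,0],[0,0,0.1,0],[0,0,0.1,0],[0,0,0.1,0],[0,0,0,0]]' - 18
```

```text
t: 9.75
tcp_pos: [0.6186, -0.0182, 0.2555]
orientation: [-3.141, 0.004, -0.0]
wrist_force: [-0.6, -0.8, -5.2]
width: 0.0621
finger_force: 24.9
t: 10.25
tcp_pos: [0.6195, -0.0183, 0.2459]
orientation: [3.142, -0.0, -0.0]
wrist_force: [0.2, 0.4, -4.9]
width: 0.062
finger_force: 18.0
```

```bash
python3 -m pendant '[[0,0,0.15,0],[0,0,0.15,0],[0,0,0.15,0],[0,0,0.15,0],[0,0,0.1,0],[0,0,0,0]]' && python3 -m pendant '[[-0.05,0,0.06,0],[-0.05,0,0.06,0],[-0.05,0,0.06,0],[0,0,0,0]]'
```

```text
t: 10.85
tcp_pos: [0.6194, -0.0183, 0.2278]
orientation: [-3.142, 0.0, -0.0]
wrist_force: [0.3, 0.0, -4.7]
width: 0.0619
finger_force: 18.0
t: 11.25
tcp_pos: [0.6157, -0.0184, 0.2246]
orientation: [3.141, -0.001, -0.0]
wrist_force: [-3.6, -0.1, 8.5]
width: 0.0623
finger_force: 18.0
```

```bash
python3 -m pendant '[[-0.2,0,0.03,0],[-0.2,0,0.06,0],[-0.15,0,0.06,0],[0,0,0,0]]' && python3 -m pendant '[[-0.15,0,0.06,0],[-0.15,0,0.06,0],[-0.12,0,0.06,0],[0,0,0,0]]'
```

```text
t: 11.65
tcp_pos: [0.6013, -0.0183, 0.2197]
orientation: [-3.142, 0.001, -0.0]
wrist_force: [-1.1, -0.2, 0.7]
width: 0.0619
finger_force: 18.0
t: 12.05
tcp_pos: [0.5909, -0.0183, 0.2151]
orientation: [-3.141, 0.001, -0.0]
wrist_force: [-0.1, -0.9, -2.1]
width: 0.0618
finger_force: 18.0
```

```bash
python3 -m pendant '[[-0.06,0,0.06,0],[-0.05,0,0.06,0],[0,0,0,0]]' && python3 -m pendant '[[-0.02,0,0.04,0],[-0.02,0,0.04,0],[0,0,0,0]]'
```

```text
t: 12.35
tcp_pos: [0.5884, -0.0182, 0.2122]
orientation: [-3.141, 0.001, -0.0]
wrist_force: [-1.7, -0.4, -0.6]
width: 0.062
finger_force: 18.0
t: 12.65
tcp_pos: [0.5874, -0.0183, 0.2103]
orientation: [-3.141, 0.001, -0.0]
wrist_force: [-3.2, 1.0, 1.4]
width: 0.0617
finger_force: 18.0
```

```bash
python3 - <<'E'
from plant import r
from h import *
c=r.capture("scene");np.savez("s2.npz",**c)
u=proj(c,np.array([.59,-.018,.03])).astype(int);print(u)
im=c["frame"][u[1]-50:u[1]+50,u[0]-70:u[0]+70,::-1]
cv2.imwrite("pics/s2.png",cv2.resize(im,None,fx=4,fy=4,interpolation=cv2.INTER_CUBIC))
E
```

```text
[327 233]
```

View pics/s2.png

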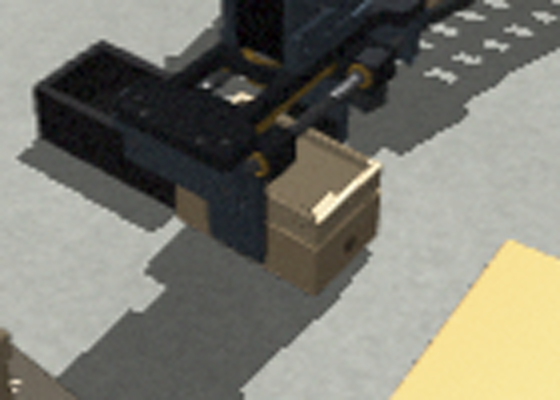

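The box now sits nearly level in the fingers, with its far end face at (345,245) close to upright. I press a little more until the force climbs.

```bash
python3 -m pendant '[[-0.01,0,0.04,0],[0,0,0.04,0],[0,0,0,0]]' && python3 -m pendant '[[0,0,0.04,0],[0,0,0,0]]'
```

```text
t: 13.0
tcp_pos: [0.5874, -0.0182, 0.2086]
orientation: [-3.142, 0.0, -0.0]
wrist_force: [-5.0, -0.4, 8.9]
width: 0.0618
finger_force: 18.0
t: 13.2
tcp_pos: [0.5875, -0.0182, 0.2081]
orientation: [-3.142, -0.0, -0.0]
wrist_force: [-6.5, 0.5, 16.3]
width: 0.062
finger_force: 18.0
```

```bash
python3 -m pendant '[[0,0,0,0],[0,0,0,0],[0,0,0,0],[0,0,0,0],[0,0,0,0],[0,0,-0.4,0],[0,0,-0.8,0],[0,0,-0.8,0],[0,0,-0.8,0],[0,0,-1,0],[-0.6,-1,-0.4,0],[-0.6,-1,-0.4,0],[-0.6,-1,0,0],[-0.6,-1,0,0],[-0.6,-1,0,0],[-0.6,-1,0,0],[-0.6,-1,0,0],[0,0,0,0]]' 91 && python3 - <<'E'
from plant import r
from h import *
C={}
for n in("scene","top","wrist"):
    C[n]=r.capture(n);np.savez(n+"3.npz",**C[n])
def cr(c,p,w=100,h=75,f=4):
    u=proj(c,np.array(p)).astype(int);x,y=u[0]-w//2,u[1]-h//2
    print((x,y));return cv2.resize(c["frame"][y:y+h,x:x+w,::-1],None,fx=f,fy=f,interpolation=cv2.INTER_CUBIC)
b=[.5875,-.0182,.04]; B=[.533,-.246,.07]
cv2.imwrite("pics/c3.png",np.clip(np.vstack([np.hstack([cr(C["top"],b),cr(C["scene"],b)]),np.hstack([cr(C["top"],B),cr(C["scene"],B)])])*1.25,0,255))
cv2.imwrite("pics/w3.png",C["wrist"]["frame"][:,:,::-1])
E
```

```text
t: 15.0
tcp_pos: [0.4808, 0.1588, 0.3231]
orientation: [-3.141, 0.001, 0.002]
wrist_force: [-0.8, -0.2, 0.1]
width: 0.091
finger_force: 0.0
(np.int64(269), np.int64(159))
(np.int64(276), np.int64(192))
(np.int64(386), np.int64(174))
(np.int64(180), np.int64(233))[ WARN:0@6.524] global loadsave.cpp:1063 imwrite_ Unsupported depth image for selected encoder is fallbacked to CV_8U.
```

View pics/c3.png

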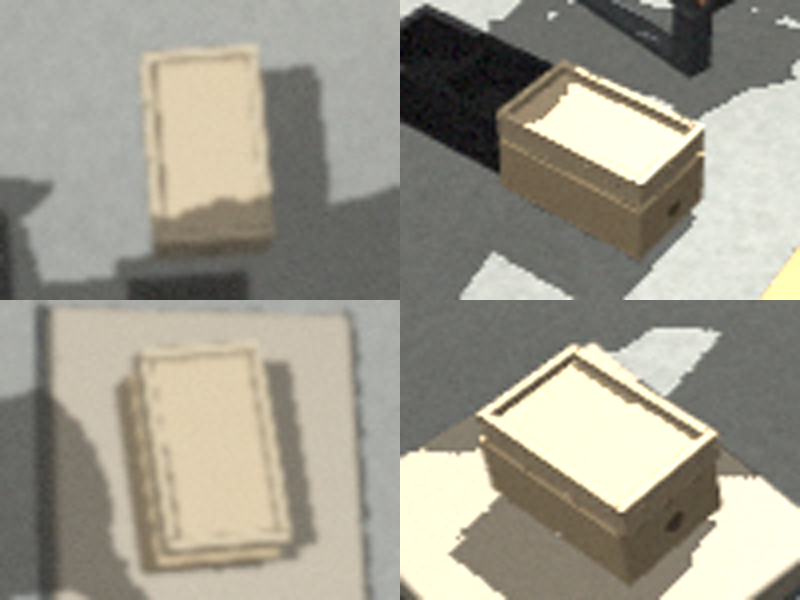

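The sheet shows the tall saggar standing flat on the bench, with its rim in the scene crop at (497,112), (563,62), (704,125) and (640,185). The base is undisturbed on the batt. I compute poses from these, then take matching wrist close-ups of base and tall.

```bash
python3 - <<'E'
from h import *
t=np.load("top3.npz");s=np.load("scene3.npz")
f=lambda ox,oy,X,Y:(lambda x,y:((x-X-1.5)/4+ox,(y-Y-1.5)/4+oy))
T=f(269,159,0,0);S=f(276,192,400,0);TB=f(386,174,0,300);SB=f(180,233,400,300)
print("tall rim scene",*[onz(s,S(*p),.064)[:2] for p in[(563,62),(497,112),(704,125),(640,187)]])
print("tall rim top  ",*[onz(t,T(*p),.064)[:2] for p in[(152,240),(272,232),(140,51),(258,47)]])
print("tall body bottom (-x-y,+x-y,+x+y)",*[onz(s,S(*p),.008)[:2] for p in[(501,186),(638,259),(703,207)]])
print("base rim scene",*[onz(s,SB(*p),.088)[:2] for p in[(577,346),(480,413),(718,433),(625,513)]])
print("base rim top  ",*[onz(t,TB(*p),.088)[:2] for p in[(165,552),(290,542),(136,352),(258,344)]])
print("base body bottom",*[onz(s,SB(*p),.032)[:2] for p in[(488,490),(630,584),(718,512)]])
from plant import r
go(r.get_obs(),[.533,-.246,.2],0)
E
```

```text
tall rim scene [0.5379 0.01  ] [ 0.5367 -0.0474] [0.6345 0.0129] [ 0.636  -0.0485]
tall rim top   [0.538  0.0122] [ 0.5378 -0.0478] [0.6366 0.0114] [ 0.6344 -0.049 ]
tall body bottom (-x-y,+x-y,+x+y) [ 0.5364 -0.0474] [ 0.634  -0.0466] [0.6391 0.0088]
base rim scene [ 0.485  -0.2168] [ 0.4837 -0.2749] [ 0.5824 -0.2156] [ 0.5839 -0.2742]
base rim top   [ 0.4817 -0.2155] [ 0.4822 -0.276 ] [ 0.5814 -0.2145] [ 0.581 -0.275]
base body bottom [ 0.4764 -0.2785] [ 0.5752 -0.2742] [ 0.577 -0.219]
rows units [ 2.0059 16.103  -1.9609] turn 0.002462881441471796
```

```bash
python3 -m pendant '[[0.1,0.9,-0.5,0],[0.1,0.9,-0.5,0],[0.1,0.9,-0.5,0],[0.1,0.9,-0.46,0],[0.1,0.9,0,0],[0.1,0.9,0,0],[0.1,0.9,0,0],[0.1,0.9,0,0],[0.1,0.9,0,0],[0.1,0.9,0,0],[0.1,0.9,0,0],[0.1,0.9,0,0],[0.1,0.9,0,0],[0.1,0.9,0,0],[0.1,0.9,0,0],[0.1,0.9,0,0],[0.1,0.9,0,0],[0.3,0.8,0,0],[0,0,0,0],[0,0,0,0]]' && python3 - <<'E'
from plant import r
from h import *
c=r.capture("wrist");np.savez("wb.npz",**c)
u=proj(c,np.array([.533,-.246,.088])).astype(int);print(u,r.get_obs()["tcp_pos"],c["cam_to_world"][:3,3])
go(r.get_obs(),[.5875,-.018,.176],0)
E
```

```text
t: 17.15
tcp_pos: [0.5321, -0.2467, 0.3714]
orientation: [-3.141, 0.0, -0.002]
wrist_force: [-0.1, -0.5, -0.3]
width: 0.0913
finger_force: 0.0
[322 208] [ 0.5321 -0.2461  0.3714] [ 0.6128 -0.2454  0.3519]
rows units [ 2.218  -9.1228  0.9343] turn -0.014238208632236123
```

```bash
python3 -m pendant '[[0.22,-0.91,0,0],[0.22,-0.91,0,0],[0.22,-0.91,0,0],[0.22,-0.91,0,0],[0.22,-0.91,0,0],[0.22,-0.91,0,0],[0.22,-0.91,0.1,0],[0.22,-0.91,0.2,0],[0.22,-0.91,0.3,0],[0.24,-0.93,0.33,0],[0,0,0,0],[0,0,0,0]]' && python3 - <<'E'
from plant import r
from h import *
c=r.capture("wrist");np.savez("wt.npz",**c);b=np.load("wb.npz")
u=proj(c,np.array([.5875,-.018,.064])).astype(int);print(u,r.get_obs()["tcp_pos"])
f=lambda c,u:cv2.resize(c["frame"][u[1]-75:u[1]+75,u[0]-65:u[0]+65,::-1],None,fx=3,fy=3,interpolation=cv2.INTER_CUBIC)
cv2.imwrite("pics/wbt.png",np.hstack([f(b,(322,208)),f(c,u)]))
E
```

```text
t: 18.4
tcp_pos: [0.5877, -0.0172, 0.3483]
orientation: [3.142, 0.001, 0.001]
wrist_force: [-0.3, -0.2, 0.3]
width: 0.0907
finger_force: 0.0
[323 208] [ 0.5877 -0.0178  0.3484]
```

View pics/wbt.png

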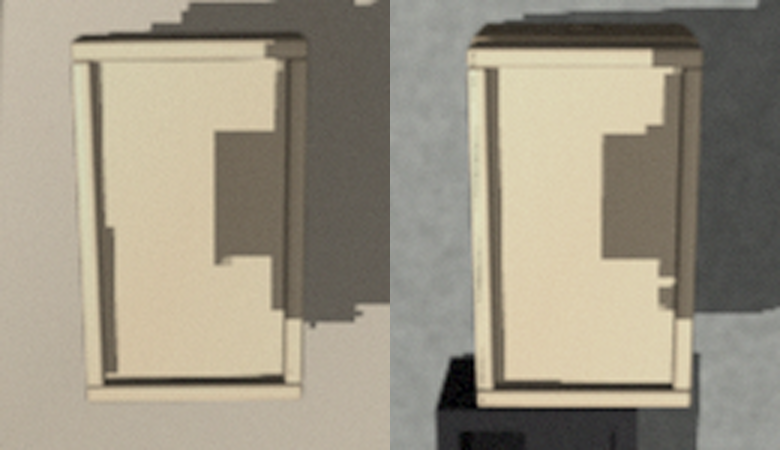

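The pair (left base, right tall) shows the base rim spanning rows 40–400 and yawed about +0.9°. Its lid hides the body's far end, so the lid is displaced towards +x. The tall rim spans rows 48–406, with its end face visible up to row 25.

```bash
python3 - <<'E'
from h import *
b=np.load("wb.npz");t=np.load("wt.npz")
B=lambda x,y:((x-1)/3+322-65,(y-1)/3+208-75)
T=lambda x,y:((x-390-1)/3+323-65,(y-1)/3+208-75)
p=np.array([onz(b,B(*q),.088) for q in[(72,43),(306,40),(88,401),(301,398)]]);print("base rim",p[:,:2],"c",p.mean(0),"rel tcp",p.mean(0)[:2]-[.5321,-.2464])
p=np.array([onz(t,T(*q),.064) for q in[(470,49),(700,49),(478,406),(691,406)]]);print("tall rim",p[:,:2],"c",p.mean(0),"rel tcp",p.mean(0)[:2]-[.5877,-.0175])
for y,z in[(24,.008),(37,.052),(42,.052)]: print(y,z,onz(t,T(585,y),z)[:2]-[.5877,-.0175])
for y in (33,38): print(y,onz(b,B(190,y),.032)[:2]-[.5321,-.2464],onz(b,B(190,y),.076)[:2]-[.5321,-.2464])
E
```

```text
base rim [[ 0.5813 -0.2147]
 [ 0.5819 -0.2736]
 [ 0.4821 -0.2157]
 [ 0.4829 -0.2752]] c [ 0.5321 -0.2448  0.088 ] rel tcp [-0.      0.0016]
tall rim [[ 0.635   0.0122]
 [ 0.6351 -0.046 ]
 [ 0.5355  0.0129]
 [ 0.5356 -0.0469]] c [ 0.5853 -0.0169  0.064 ] rel tcp [-0.0024  0.0006]
24 0.008 [0.0479 0.0004]
37 0.052 [0.049  0.0006]
42 0.052 [0.0477 0.0006]
33 [0.0454 0.0021] [0.0503 0.002 ]
38 [0.0439 0.0022] [0.049 0.002]
```

```bash
python3 -m pendant '[[-0.08,0.03,0.9,0],[0,0,0.9,0],[0,0,0.9,0],[0,0,0.9,0],[0,0,0.9,0],[0,0,0.6,0],[0,0,0.35,0],[0,0,0,0]]' && python3 -m pendant '[[0,0,0,0],[0,0,0,0],[0,0,0,0],[0,0,0,0],[0,0,0,0],[0,0,0,0],[0,0,0,0],[0,0,0,0]]' 40 25 && python3 -c "
from plant import r
from h import *
go(r.get_obs(),[.5321,-.246,.166],0.8)"
```

```text
t: 19.25
tcp_pos: [0.5857, -0.0191, 0.2114]
orientation: [-3.141, 0.001, -0.001]
wrist_force: [-0.1, 0.3, 0.8]
width: 0.0913
finger_force: 0.0
t: 20.05
tcp_pos: [0.5862, -0.0185, 0.2125]
orientation: [3.141, -0.001, -0.0]
wrist_force: [-1.0, -0.8, 6.8]
width: 0.062
finger_force: 25.0
rows units [-2.289   9.0686 -5.0207] turn -0.16219016052955182
```

```bash
python3 -m pendant '[[0,0,-0.2,0],[0,0,-0.6,0],[0,0,-0.9,0],[0,0,-0.9,0],[0,0,-0.9,0],[0,0,-0.9,0],[0,0,-0.6,-0.16],[-0.23,0.9,0,0],[-0.23,0.9,0,0],[-0.23,0.9,0,0],[-0.23,0.9,0,0],[-0.23,0.9,0,0],[-0.23,0.9,0,0],[-0.23,0.9,0,0],[-0.23,0.9,0,0],[-0.23,0.9,0,0],[-0.22,0.97,0,0],[0,0,0,0],[0,0,0,0]]' && python3 -c "
from plant import r
from h import *
go(r.get_obs(),[.5321,-.246,.122],0.8)"
```

```text
t: 21.95
tcp_pos: [0.5316, -0.2462, 0.3368]
orientation: [-3.141, 0.001, 0.013]
wrist_force: [-0.1, -0.3, -6.0]
width: 0.0618
finger_force: 25.0
rows units [ 0.0216 -0.0057  1.7136] turn -0.015533145579839536
```

```bash
python3 -m pendant '[[0.02,0,0.4,0],[0,0,0.4,0],[0,0,0.3,0],[0,0,0.1,0],[0,0,0,0]]' && python3 -m pendant '[[0,0,0.08,0],[0,0,0.08,0],[0,0,0,0],[0,0,0,0]]'
```

```text
t: 22.45
tcp_pos: [0.5323, -0.2457, 0.3063]
orientation: [-3.141, 0.001, 0.014]
wrist_force: [-0.1, -0.2, -4.7]
width: 0.0618
finger_force: 25.0
t: 22.85
tcp_pos: [0.5324, -0.2461, 0.3031]
orientation: [3.141, -0.0, 0.014]
wrist_force: [0.1, 0.7, -4.7]
width: 0.0622
finger_force: 25.0
```

```bash
python3 -m pendant '[[0,0,0.06,0],[0,0,0.06,0],[0,0,0,0]]' && python3 -m pendant '[[0,0,0.06,0],[0,0,0.06,0],[0,0,0,0]]'
```

```text
t: 23.15
tcp_pos: [0.5323, -0.246, 0.2998]
orientation: [-3.141, 0.0, 0.014]
wrist_force: [-0.7, 0.6, -4.1]
width: 0.0621
finger_force: 25.0
t: 23.45
tcp_pos: [0.5323, -0.246, 0.2967]
orientation: [-3.141, 0.0, 0.014]
wrist_force: [0.7, 0.0, -5.0]
width: 0.0617
finger_force: 25.0
```

```bash
python3 -m pendant '[[0,0,0.04,0],[0,0,0.04,0],[0,0,0,0]]' && python3 -m pendant '[[0,0,0.04,0],[0,0,0,0]]'
```

```text
t: 23.75
tcp_pos: [0.5323, -0.246, 0.2948]
orientation: [-3.141, 0.0, 0.014]
wrist_force: [-0.5, 0.7, -4.3]
width: 0.0617
finger_force: 25.0
t: 23.95
tcp_pos: [0.5324, -0.2461, 0.2944]
orientation: [3.141, -0.0, 0.014]
wrist_force: [-2.4, 1.3, 4.3]
width: 0.0618
finger_force: 25.0
```

Contact came at 0.2945, which is the fully seated height; caught on the rim would have read about 0.300. I release, rise and head for the low saggar.

```bash
python3 -m pendant '[[0,0,0.02,0],[0,0,0,0],[0,0,0,0],[0,0,0,0],[0,0,0,0],[0,0,0,0],[0,0,-0.2,0],[0,0,-0.4,0],[0,0,-0.8,0],[0,0,-0.9,0],[0,0,-0.9,0],[0,0,-0.4,0],[0,0,0,0],[0,0,0,0]]' 91 && python3 - <<'E'
from plant import r
from h import *
c=r.capture("wrist");np.savez("wbt.npz",**c)
print(r.get_obs()["tcp_pos"])
go(r.get_obs(),[.552,.183,.215],-11.2)
E
```

```text
t: 25.35
tcp_pos: [0.5322, -0.2459, 0.383]
orientation: [-3.141, 0.0, 0.014]
wrist_force: [0.4, 0.3, -1.3]
width: 0.0908
finger_force: 0.0
[ 0.5321 -0.2459  0.3826]
rows units [ -2.5525 -16.9832  -0.1774] turn 2.397262255790737
```

```bash
python3 -m pendant '[[0,0,-0.2,0.8],[0,0,0,0.8],[0,0,0,0.8],[-0.16,-1,0,0],[-0.16,-1,0,0],[-0.16,-1,0,0],[-0.16,-1,0,0],[-0.16,-1,0,0],[-0.16,-1,0,0],[-0.16,-1,0,0],[-0.16,-1,0,0],[-0.16,-1,0,0],[-0.16,-1,0,0],[-0.16,-1,0,0],[-0.16,-1,0,0],[-0.16,-1,0,0],[-0.16,-1,0,0],[-0.16,-1,0,0],[-0.16,-1,0,0],[0,-0.98,0,0]]' && python3 -m pendant '[[0,0,0,0],[0,0,0,0]]' && python3 - <<'E'
from plant import r
from h import *
c=r.capture("wrist");np.savez("wl.npz",**c);b=np.load("wbt.npz")
u=proj(c,np.array([.5598,.181,.1236])).astype(int);v=proj(b,np.array([.532,-.246,.146])).astype(int);print(u,v,r.get_obs()["tcp_pos"])
f=lambda c,u:cv2.resize(c["frame"][max(u[1]-90,0):u[1]+90,u[0]-80:u[0]+80,::-1],None,fx=2.5,fy=2.5,interpolation=cv2.INTER_CUBIC)
A,B=f(b,v),f(c,u);h=min(len(A),len(B));print(A.shape,B.shape);cv2.imwrite("pics/wl.png",np.hstack([A[:h],B[:h]]))
E
```

```text
t: 27.4
tcp_pos: [0.5517, 0.1839, 0.3872]
orientation: [3.141, 0.002, -0.196]
wrist_force: [0.9, -0.3, 0.0]
width: 0.0909
finger_force: 0.0
t: 27.6
tcp_pos: [0.5519, 0.1829, 0.3874]
orientation: [3.141, 0.002, -0.195]
wrist_force: [0.1, 0.7, 0.4]
width: 0.091
finger_force: 0.0
[323 205] [323 229] [0.5519 0.1824 0.3876]
(450, 400, 3) (450, 400, 3)
```

View pics/wl.png

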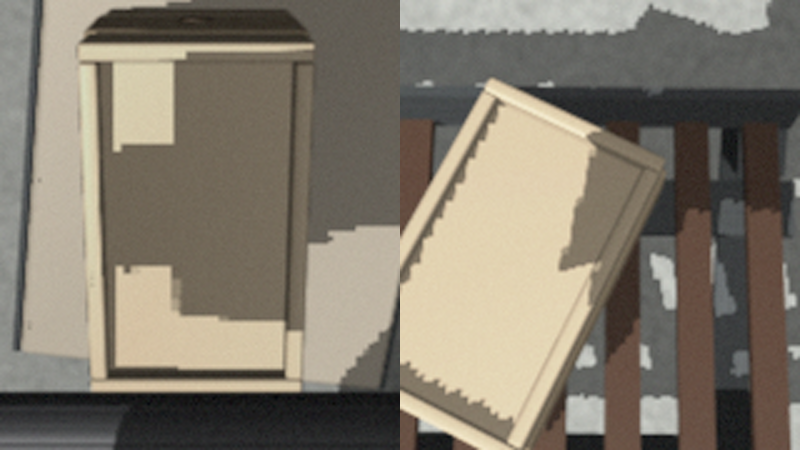

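The left crop shows the tall saggar sitting squarely in place. The right crop shows the low saggar turned about 27° on the rack, with far corners at (490,80) and (665,160). My retreat pass at t≈14 s must have brushed it. I locate it again on the known bed plane.

```bash
cat >> h.py <<'E'
yr=np.radians(-11.2);ER=np.array([[np.cos(yr)*.866,np.sin(yr)*.866,-.5],[-np.sin(yr),np.cos(yr),0],[np.cos(yr)*.5,np.sin(yr)*.5,.866]]) # rows: downslope, across, normal
P0=np.array([.5598,.181,.1236])
def onplane(c,uv,h=0):
    o,d=ray(c,uv);n=ER[2];q=P0+h*n;return o+d*((q-o)@n)/(d@n)
E
python3 - <<'E'
from plant import r
from h import *
C={n:r.capture(n) for n in("scene","top")};[np.savez(n+"4.npz",**C[n]) for n in C]
C["wrist"]=np.load("wl.npz")
W=[onplane(C["wrist"],((x-400)/2.5+243,y/2.5+115)) for x,y in[(490,80),(665,160),(515,448)]]
print(np.array(W),"far w",np.linalg.norm(W[0]-W[1]),"len",np.linalg.norm(W[1]-W[2]))
c=(W[0]+W[2])/2;print("centre",c,"in plane rel P0",ER@(c-P0))
e=ER@(W[1]-W[2]);print("inplane angle",np.degrees(np.arctan2(e[1],e[0])), "w-dir",np.degrees(np.arctan2(*(ER@(W[0]-W[1]))[[1,0]])))
# predicted pixels in scene/top for check sheet
F=W[0]+W[2]-W[1];Q=[W[0],W[1],W[2],F]
for n in("scene","top","wrist"):
    im=C[n]["frame"][:,:,::-1].copy(); pts=[proj(C[n],q) for q in Q]
    print(n,np.array(pts).round(1).tolist())
    if n!="wrist":
        m=np.mean(pts,0).astype(int);x,y=m[0]-60,m[1]-50
        g=cv2.resize(im[max(y,0):y+100,x:x+120],(396,330),interpolation=cv2.INTER_CUBIC);print((x,y))
        for p in pts: cv2.circle(g,tuple(int(k) for k in (p-[x,y])*3.3),3,(0,0,255),1)
        globals()[n+"g"]=g
cv2.imwrite("pics/s4.png",np.vstack([np.hstack([sceneg,topg]),cv2.resize(C["wrist"]["frame"][120:340,100:628,::-1],(792,264)if 0 else(600,250)) if 0 else np.hstack([cv2.resize(C["wrist"]["frame"][110:345,100:500,::-1],(442,260)),np.zeros((260,350,3),np.uint8)])]))
E
```

```text
[[0.6055 0.2063 0.1006]
 [0.5734 0.1586 0.1134]
 [0.5107 0.2149 0.1552]] far w 0.058947930667039974 len 0.09407540888669778
centre [0.5581 0.2106 0.1279] in plane rel P0 [-0.0086  0.0287 -0.    ]
inplane angle -27.250993079466934 w-dir 64.26538689381464
scene [[386.5, 166.8], [365.4, 166.5], [357.5, 135.1], [377.9, 136.0]]
(np.int64(311), np.int64(101))
top [[204.2, 188.2], [228.0, 201.0], [192.6, 232.4], [167.9, 217.9]]
(np.int64(138), np.int64(159))
wrist [[279.0, 147.0], [349.0, 179.0], [289.0, 294.2], [215.0, 257.0]]
```

View pics/s4.png

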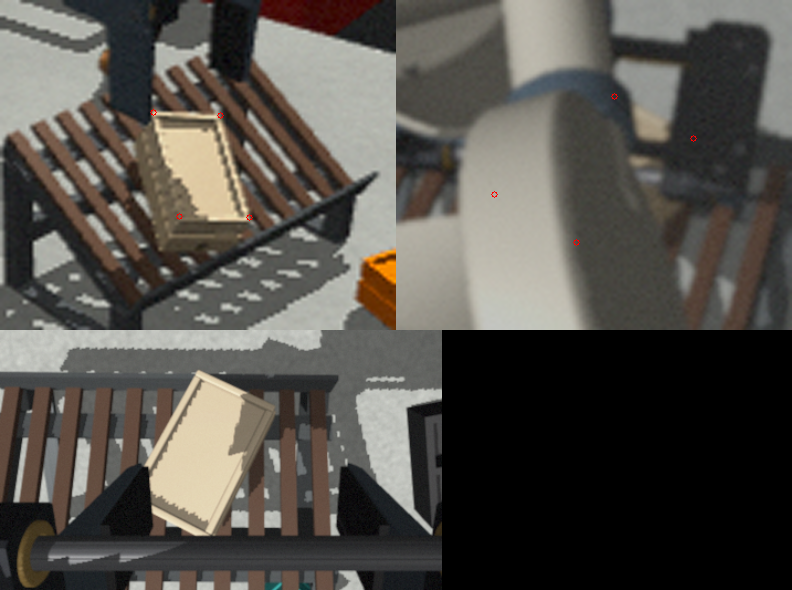

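The predicted corners land on the real ones in the scene view (lower crop, corners (195,372) and (275,410) in the wrist strip). So the low saggar is turned −27° in the bed plane, with its rim centre at about (0.556, 0.212, 0.129). I grip it along its own width, at yaw −35°.

```bash
python3 -m pendant '[[0,0,0,0.96],[0,0,0,0.96],[0,0,0,0.96],[0,0,0,0.96],[0,0,0,0.96],[0,0,0,0]]' 91 && python3 -c "
from plant import r
from h import *
go(r.get_obs(),[.5515,.2125,.1212],-35.2)"
```

```text
t: 28.35
tcp_pos: [0.5521, 0.182, 0.3884]
orientation: [3.141, 0.0, -0.617]
wrist_force: [-0.8, 0.2, -0.1]
width: 0.0908
finger_force: 0.0
rows units [-0.7231 -0.9816  3.8084] turn -0.03278297738816889
```

```bash
python3 -m pendant '[[-0.36,-0.49,0,0],[-0.36,-0.49,0.5,0],[0,0,0.8,0],[0,0,0.8,0],[0,0,0,0]]' && python3 -m pendant '[[0,0,0.5,0],[0,0,0.5,0],[0,0,0.4,0],[0,0,0.3,0],[0,0,0,0]]'
```

```text
t: 28.85
tcp_pos: [0.5506, 0.214, 0.3329]
orientation: [3.138, 0.003, -0.613]
wrist_force: [-0.5, 0.1, 0.3]
width: 0.0909
finger_force: 0.0
t: 29.35
tcp_pos: [0.5514, 0.2131, 0.2924]
orientation: [3.14, 0.001, -0.615]
wrist_force: [0.2, 0.2, 0.1]
width: 0.0909
finger_force: 0.0
```

No contact on the way down. I close gently.

```bash
python3 -m pendant '[[0,0,0,0],[0,0,0,0],[0,0,0,0],[0,0,0,0],[0,0,0,0],[0,0,0,0],[0,0,0,0],[0,0,0,0]]' 40 12 && python3 -m pendant '[[0,0,-0.05,0],[0,0,-0.05,0],[0,0,-0.1,0],[0,0,-0.1,0],[0,0,0,0],[0,0,0,0]]'
```

```text
t: 30.15
tcp_pos: [0.5511, 0.2128, 0.2938]
orientation: [3.14, 0.0, -0.615]
wrist_force: [-3.8, -3.5, 6.1]
width: 0.0673
finger_force: 12.1
t: 30.75
tcp_pos: [0.5517, 0.2133, 0.3011]
orientation: [-3.141, -0.0, -0.615]
wrist_force: [0.3, 0.2, -2.5]
width: 0.0619
finger_force: 11.8
```

The width is 61.9 mm, so the pads now lie flat on its sides. I firm the grip and lift.

```bash
python3 -m pendant '[[0,0,0,0],[0,0,0,0],[0,0,-0.1,0],[0,0,-0.3,0],[0,0,-0.5,0],[0,0,-0.8,0],[0,0,-0.8,0],[0,0,-0.8,0],[0,0,0,0]]' - 25 && python3 -c "
from plant import r
from h import *
go(r.get_obs(),[.62,-.02,.12],-35.2)
go(r.get_obs(),[.62,-.02,.12],0)"
```

```text
t: 31.65
tcp_pos: [0.5521, 0.2134, 0.3869]
orientation: [-3.138, -0.003, -0.615]
wrist_force: [0.1, -0.1, -4.7]
width: 0.0619
finger_force: 24.6
rows units [7.5993 6.0625 3.7946] turn -0.002996399840066033
rows units [2.7151 9.3344 3.7946] turn -7.042996399840066
```

```bash
python3 -m pendant '[[0.76,0.61,0,0],[0.76,0.61,0,0],[0.76,0.61,0,0],[0.76,0.61,0,0],[0.76,0.61,0,0],[0.76,0.61,0,0],[0.76,0.61,0,0],[0.76,0.61,0,0],[0.76,0.61,0,0],[0.76,0.61,0,0],[0,0,0,-1],[0,0,0.6,-1],[0,0,0.8,-1],[0,0,0.8,-1],[0,0,0.8,-1],[0,0,0.8,-1],[0,0,0.6,-1],[0,0,0.6,-0.04],[0,0,0,0],[0,0,0,0]]' && python3 - <<'E'
from plant import r
from h import *
c=r.capture("scene");np.savez("s5.npz",**c);o=r.get_obs();print(o["tcp_pos"])
u=proj(c,o["tcp_pos"]-[0,0,.172]).astype(int);print(u)
cv2.imwrite("pics/s5.png",cv2.resize(c["frame"][u[1]-60:u[1]+60,u[0]-80:u[0]+80,::-1],None,fx=4,fy=4,interpolation=cv2.INTER_CUBIC))
E
```

```text
t: 33.65
tcp_pos: [0.6188, -0.021, 0.2583]
orientation: [-3.142, 0.001, -0.001]
wrist_force: [0.8, 0.4, -4.2]
width: 0.062
finger_force: 24.6
[ 0.619  -0.021   0.2589]
[336 220]
```

```bash
python3 -m pendant '[[0,0,0.3,0],[0,0,0.3,0],[0,0,0.3,0],[0,0,0.2,0],[0,0,0.1,0],[0,0,0,0]]' - 16 && python3 -m pendant '[[0,0,0.08,0],[0,0,0.08,0],[0,0,0,0]]'
```

```text
t: 34.3
tcp_pos: [0.6189, -0.0209, 0.2282]
orientation: [-3.141, 0.0, -0.0]
wrist_force: [-0.1, -0.4, -2.9]
width: 0.0615
finger_force: 16.0
t: 34.6
tcp_pos: [0.6189, -0.0209, 0.2244]
orientation: [3.142, -0.0, -0.0]
wrist_force: [-1.1, -0.1, 0.7]
width: 0.0617
finger_force: 16.0
```

```bash
python3 -m pendant '[[-0.2,0,0.04,0],[-0.2,0,0.06,0],[-0.15,0,0.06,0],[0,0,0,0]]' && python3 -m pendant '[[-0.15,0,0.06,0],[-0.15,0,0.06,0],[-0.1,0,0.06,0],[0,0,0,0]]'
```

```text
t: 35.0
tcp_pos: [0.6044, -0.0209, 0.2202]
orientation: [-3.142, 0.001, -0.0]
wrist_force: [-1.9, -0.3, 0.4]
width: 0.0617
finger_force: 16.0
t: 35.4
tcp_pos: [0.5947, -0.0209, 0.2158]
orientation: [-3.142, 0.001, -0.0]
wrist_force: [-0.8, -0.8, -2.5]
width: 0.0617
finger_force: 16.0
```

```bash
python3 -m pendant '[[-0.06,0,0.06,0],[-0.05,0,0.06,0],[0,0,0,0]]' && python3 -m pendant '[[-0.03,0,0.04,0],[-0.02,0,0.04,0],[0,0,0,0]]'
```

```text
t: 35.7
tcp_pos: [0.5935, -0.0211, 0.2142]
orientation: [3.141, -0.004, -0.0]
wrist_force: [3.9, 0.7, 13.7]
width: 0.0617
finger_force: 16.0
t: 36.0
tcp_pos: [0.5926, -0.0211, 0.2125]
orientation: [3.141, -0.005, -0.0]
wrist_force: [5.2, 0.7, 17.9]
width: 0.062
finger_force: 16.0
```

```bash
python3 -m pendant '[[-0.02,0,0.04,0],[0,0,0.04,0],[0,0,0,0]]'
```

```text
t: 36.3
tcp_pos: [0.592, -0.0211, 0.2105]
orientation: [3.141, -0.005, -0.0]
wrist_force: [4.1, 0.3, 18.0]
width: 0.0619
finger_force: 16.0
```

The force holds at 18 N while the hand moves down, which means the box is flat and the pads are slipping over it. I ease the grip in stages, open, and rise clear.

```bash
python3 -m pendant '[[0,0,-0.03,0],[0,0,0,0],[0,0,0,0]]' - 5 && python3 -m pendant '[[0,0,0,0],[0,0,0,0],[0,0,0,0],[0,0,0,0],[0,0,0,0],[0,0,-0.4,0],[0,0,-0.8,0],[0,0,-0.9,0],[0,0,-0.9,0],[0,0,-0.9,0],[0,0,-0.9,0],[0,0,-0.4,0],[0,0,0,0],[0,0,0,0]]' 91 && python3 - <<'E'
from plant import r
from h import *
c=r.capture("wrist");np.savez("wl6.npz",**c);s=r.capture("scene");np.savez("s6.npz",**s);o=r.get_obs();print(o["tcp_pos"],o["orientation"])
b=np.load("wbt.npz")
u=proj(c,o["tcp_pos"]*[1,1,0]+[0,0,.048]).astype(int);v=proj(s,o["tcp_pos"]*[1,1,0]+[0,0,.03]).astype(int);w=proj(b,np.array([.532,-.246,.146])).astype(int);print(u,v,w)
f=lambda c,u,k,a,h:cv2.resize(c["frame"][u[1]-h:u[1]+h,u[0]-a:u[0]+a,::-1],None,fx=k,fy=k,interpolation=cv2.INTER_CUBIC)
A=f(c,u,3,65,85);B=f(s,v,4,50,42);B=cv2.resize(f(s,v,4,50,42),None,fx=.99,fy=1);pad=np.zeros((len(A)-len(B),B.shape[1],3),np.uint8)
print(A.shape,B.shape);cv2.imwrite("pics/fin.png",np.hstack([A,np.vstack([B,pad])]))
E
```

```text
t: 36.6
tcp_pos: [0.591, -0.021, 0.21]
orientation: [3.141, -0.001, -0.0]
wrist_force: [3.9, -1.2, 4.7]
width: 0.0621
finger_force: 5.0
t: 38.0
tcp_pos: [0.5903, -0.0209, 0.3391]
orientation: [-3.141, 0.001, -0.0]
wrist_force: [0.1, -0.4, -0.5]
width: 0.0908
finger_force: 0.0
[ 0.5903 -0.0209  0.3386] [-3.1414  0.0018 -0.0003]
[322 206] [326 234] [323 229]
(510, 390, 3) (336, 396, 3)
```

View pics/fin.png

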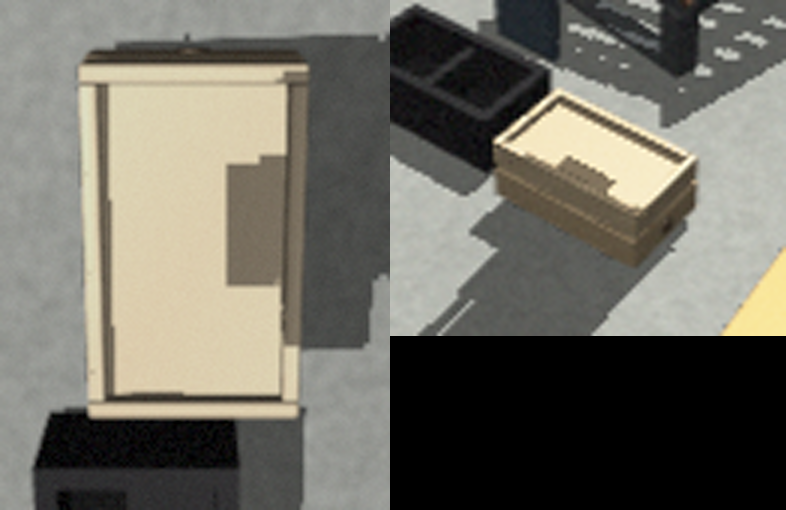

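The last view shows the low saggar flat and square on the bench, with its rim at (78,67), (308,67), (300,416) and (88,418). I work out its offset from the hand and the position of the tall lid.

```bash
python3 - <<'E'
from plant import r
from h import *
l=np.load("wl6.npz");b=np.load("wbt.npz")
L=lambda x,y:((x-1)/3+322-65,(y-1)/3+206-85)
B=lambda x,y:((x-.75)/2.5+243,(y-.75)/2.5+139)
tl=np.array([.5903,-.0209]);tb=np.array([.5321,-.2459])
p=np.array([onz(l,L(*q),.048)[:2]-tl for q in[(78,67),(308,66),(88,418),(300,416)]]);print("low rim rel",p,p.mean(0))
for y in(49,51):print("low body +x bottom",onz(l,L(190,y),.008)[:2]-tl)
p=np.array([onz(b,B(*q),.146)[:2]-tb for q in[(80,45),(313,44),(90,391),(300,391)]]);print("tall rim rel",p,p.mean(0))
for y in(10,12):print("tall body +x bottom",onz(b,B(190,y),.09)[:2]-tb)
E
```

```text
low rim rel [[ 0.0512  0.0313]
 [ 0.0514 -0.0281]
 [-0.048   0.0316]
 [-0.0474 -0.029 ]] [0.0018 0.0014]
low body +x bottom [0.0521 0.0025]
low body +x bottom [0.0515 0.0025]
tall rim rel [[ 0.0482  0.0313]
 [ 0.0493 -0.0271]
 [-0.0499  0.0309]
 [-0.049  -0.0286]] [-0.0004  0.0016]
tall body +x bottom [0.0513 0.0041]
tall body +x bottom [0.0507 0.0041]
```

```bash
python3 -m pendant '[[0.07,0,0.9,0],[0,0,0.9,0],[0,0,0.9,0],[0,0,0.9,0],[0,0,0.9,0],[0,0,0.6,0],[0,0,0.36,0],[0,0,0,0]]' && python3 -m pendant '[[0,0,0,0],[0,0,0,0],[0,0,0,0],[0,0,0,0],[0,0,0,0],[0,0,0,0],[0,0,0,0],[0,0,0,0]]' 40 25 && python3 -c "
from plant import r
from h import *
go(r.get_obs(),[.5317,-.2457,.215],1.0)"
```

```text
t: 38.9
tcp_pos: [0.5919, -0.0209, 0.2017]
orientation: [-3.141, 0.003, -0.0]
wrist_force: [-0.3, -0.2, 0.2]
width: 0.091
finger_force: 0.0
t: 39.7
tcp_pos: [0.5925, -0.021, 0.2037]
orientation: [3.141, -0.001, -0.0]
wrist_force: [-1.4, 0.4, 6.9]
width: 0.0617
finger_force: 25.0
rows units [-2.5887  8.9453 -7.33  ] turn -0.2022673655599628
```

```bash
python3 -m pendant '[[0,0,-0.2,0],[0,0,-0.6,0],[0,0,-0.9,0],[0,0,-0.95,0],[0,0,-0.95,0],[0,0,-0.95,0],[0,0,-0.95,0],[0,0,-0.9,-0.2],[0,0,-0.93,0],[-0.26,0.89,0,0],[-0.26,0.89,0,0],[-0.26,0.89,0,0],[-0.26,0.89,0,0],[-0.26,0.89,0,0],[-0.26,0.89,0,0],[-0.26,0.89,0,0],[-0.26,0.89,0,0],[-0.26,0.89,0,0],[-0.25,0.93,0,0],[0,0,0,0]]' && python3 -m pendant '[[0,0,0,0],[0,0,0,0]]' && python3 -c "
from plant import r
from h import *
go(r.get_obs(),[.5317,-.2457,.171],1.0)"
```

```text
t: 41.7
tcp_pos: [0.5306, -0.2477, 0.3864]
orientation: [3.141, 0.001, 0.015]
wrist_force: [0.5, 1.3, -5.1]
width: 0.0619
finger_force: 25.0
t: 41.9
tcp_pos: [0.5314, -0.2449, 0.3864]
orientation: [-3.141, 0.0, 0.018]
wrist_force: [0.1, 0.0, -5.0]
width: 0.0618
finger_force: 25.0
rows units [0.0095 0.0336 1.7354] turn 0.0008657203137101277
```

```bash
python3 -m pendant '[[0.01,0.03,0.4,0],[0,0,0.4,0],[0,0,0.3,0],[0,0,0.1,0],[0,0,0,0]]' && python3 -m pendant '[[0,0,0.08,0],[0,0,0.06,0],[0,0,0,0]]' && python3 -m pendant '[[0,0,0.06,0],[0,0,0,0]]'
```

```text
t: 42.4
tcp_pos: [0.5317, -0.2461, 0.3558]
orientation: [-3.141, 0.001, 0.017]
wrist_force: [0.3, -0.1, -3.7]
width: 0.0616
finger_force: 25.0
t: 42.7
tcp_pos: [0.5317, -0.2463, 0.3529]
orientation: [3.142, -0.0, 0.017]
wrist_force: [0.3, -0.2, -4.0]
width: 0.062
finger_force: 25.0
t: 42.9
tcp_pos: [0.5317, -0.2463, 0.3514]
orientation: [-3.142, 0.0, 0.017]
wrist_force: [-0.5, -0.5, -4.6]
width: 0.062
finger_force: 25.0
```

```bash
python3 -m pendant '[[0,-0.02,0.06,0],[0,0,0.05,0],[0,0,0,0]]' && python3 -m pendant '[[0,0,0.05,0],[0,0,0.05,0],[0,0,0,0]]'
```

```text
t: 43.2
tcp_pos: [0.5317, -0.2457, 0.3485]
orientation: [-3.141, 0.0, 0.017]
wrist_force: [0.8, -0.3, -4.8]
width: 0.0616
finger_force: 25.0
t: 43.5
tcp_pos: [0.5317, -0.2458, 0.346]
orientation: [-3.141, 0.0, 0.017]
wrist_force: [1.1, -0.1, -4.7]
width: 0.0623
finger_force: 25.0
```

Below the caught height (about 0.349) with no contact, so the foot is inside the rim.

```bash
python3 -m pendant '[[0,0,0.04,0],[0,0,0.04,0],[0,0,0,0]]' && python3 -m pendant '[[0,0,0.03,0],[0,0,0,0]]'
```

```text
t: 43.8
tcp_pos: [0.5317, -0.2458, 0.3441]
orientation: [-3.141, 0.0, 0.017]
wrist_force: [-0.6, 0.1, -3.4]
width: 0.0616
finger_force: 25.0
t: 44.0
tcp_pos: [0.5317, -0.2458, 0.3437]
orientation: [3.141, -0.0, 0.017]
wrist_force: [-0.2, 0.3, -0.4]
width: 0.0618
finger_force: 25.0
```

```bash
python3 -m pendant '[[0,0,0.03,0],[0,0,0.02,0],[0,0,0,0]]'
```

```text
t: 44.3
tcp_pos: [0.532, -0.2457, 0.3435]
orientation: [3.141, -0.002, 0.017]
wrist_force: [-2.5, 2.3, 15.8]
width: 0.0621
finger_force: 25.0
```

Stiff contact at 0.3435, against a predicted seat of 0.3425–0.3437, so it is fully down. I release and withdraw.

```bash
python3 -m pendant '[[0,0,-0.02,0],[0,0,0,0],[0,0,0,0],[0,0,0,0],[0,0,0,0],[0,0,0,0],[0,0,-0.2,0],[0,0,-0.4,0],[0,0,-0.6,0],[0,0,-0.8,0],[0,0,-0.8,0],[0,0,-0.4,0],[0,0,0,0],[0,0,0,0]]' 91 && python3 - <<'E'
from plant import r
from h import *
c=r.capture("wrist");s=r.capture("scene");o=r.get_obs();print(o["tcp_pos"],o["wrist_force"])
# cream regions around stack: scene silhouette extent, compare with predicted corner pixels of the low rim at z=.188
ctr=np.array([.5317,-.2445]);print("pred scene",*[proj(s,np.r_[ctr+[a,b],.188]).round(1) for a,b in((.05,.03),(-.05,-.03),(.05,-.03))])
def mask(f):
    h=cv2.cvtColor(f,cv2.COLOR_RGB2HSV);return cv2.inRange(h,(8,30,60),(28,140,255))
for n,cam in(("scene",s),("wrist",c)):
    f=cam["frame"];p=proj(cam,np.r_[ctr,.18]).astype(int)
    m=mask(f);k,lab,st,ce=cv2.connectedComponentsWithStats(m);i=lab[p[1],p[0]];print(n,p,i,st[i])
    if n=="wrist":
        q=np.argwhere(lab==i)[:,::-1].astype(np.int32);print(cv2.minAreaRect(q));
        print("pred wrist",*[proj(cam,np.r_[ctr+[a,b],.188]).round(1) for a,b in((.05,.03),(.05,-.03),(-.05,.03),(-.05,-.03))])
E
```

```text
t: 45.7
tcp_pos: [0.5316, -0.2457, 0.4223]
orientation: [-3.141, 0.0, 0.017]
wrist_force: [-0.0, -0.1, -1.1]
width: 0.0913
finger_force: 0.0
[ 0.5315 -0.2457  0.4218] [ 0.0902 -0.068  -0.7856]
pred scene [252.8 224.5] [187.3 219.7] [225.6 244. ]
scene [220 225] 428 [ 163  204  125  146 9595]
wrist [321 226] 1 [  257    90   164   206 25523]
((332.6538391113281, 199.26922607421875), (151.69448852539062, 203.541015625), 7.125016689300537)
pred wrist [274.6 154. ] [371.5 155.7] [277.6 296.9] [363.1 298.2]
```

```bash
python3 -c "
from plant import r
print(r.hand_in())"
```

```text
the job is handed in; nothing more can be done
None
```

The tall saggar is on the bottom one and the low saggar on the tall, and by measured height and contact force each sits fully down inside its rim; I handed in at about 46 s and got no verdict back. On one retreat the hand knocked the low saggar about 27° round on the rack, so I found it again, levelled it on the bench and regripped before stacking.

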